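# Unlock the sounding well and take its depth with the rod

## Robot

A 7-joint arm with a two-finger parallel gripper is mounted at the origin on the work surface. World frame = base frame: x ahead of the robot, y to its left, z up, the work surface at z = 0. Lengths are in mm, angles in rad, forces in N, time in s.
With the tool pointing down it reaches from about 425 to 950 mm from the base axis. Payload 4.7 kg.
Tool frame: the origin (TCP) lies on the centre line of the jaws, within the pads' length; the fingertips stand 19 mm ahead of it and the grasp point (between the pads) is the TCP; z points along the fingers, y is the direction in which the jaws open and shut (so a half turn about z gives the same grasp; the last joint's range is limited). The gripper opens to 87 mm and grips with 3 to 60 N. Pads are 19 mm wide; open, the fingers measure 117 mm over their backs; the gripper's body (75 mm by 190 mm) begins 51 mm behind the grasp point.
Start: joints at [1.275, 0.469, -0.049, 1.532, 0.024, 1.141, -0.082], TCP at [178.007, -651.123, 241.573] pointing down, gripper open.
Joint ranges: [-2.59, 2.59], [-0.33, 1.99], [-1.39, 1.29], [0.1, 2.45], [-1.04, 4.18], [0.21, 1.99], [-2.66, 2.66]. Speed limits (rad/s): [2.57, 2.57, 3.14, 3.14, 3.14, 3.14, 3.14].

## Interface

Orientations are given as [roll, pitch, yaw] about the fixed x, y, z axes, in that order (R = Rz(yaw) Ry(pitch) Rx(roll)).
In Python, from station import get_state, grab_frame, finish_job gives the robot as it stands. The module is installed in compiled form; this text tells all that it offers.
- The arm moves only by the shell command python3 -m pendant 'ROWS' [FORCE]. ROWS is text: rows parted by semicolons, each of 5 numbers parted by spaces: the shift along the tool's x, y, z in m, then the turn about the tool's z in degrees, then the closure in counts, from 0 (fully open) to 255 (shut). A call has 1 to 8 rows; each row is the pose to reach, as a shift and turn from the pose commanded when the call began, along the tool's axes at that moment; what a row does not reach only later rows make up. A row lasts 1/8 s, in which the tool goes at most 62.5 mm and 10.7 degrees, less where a joint would pass 70% of its speed; a pose out of reach is approached as far as the arm can. A call with a gripper value outside its range is refused whole. The fingers move at their own pace and stop on an object; FORCE is the grip in N (left out, the last holds). Time passes only in rows, so rows that repeat a pose let the fingers close. It gives the time, the measured TCP pose, the force and the opening at its end, in the units of the state.
- get_state(): the state, without advancing time (a new reading comes with each control period).
- grab_frame(name): name is "side" or "top" or "wrist"; returns a dict with "img" (400x640x3 uint8, blue, green, red), "intrinsics" (3x3 intrinsics, pixels), "k1" (the pictures are not rectified: a ray, as slopes to the right and down, at radius r is drawn at 1 + k1 r^2 times it, then the intrinsics apply), "rvec" (rotation vector, rad) and "tvec" (3), from world to camera coordinates, as OpenCV has them. Camera axes: x right, y down, z forward; pixel columns grow to the right and rows downward; lengths in mm; the calibration is good to about 2 mm. A picture is of the moment at which its call begins. There is no depth.
- finish_job(): hands the job in, once; it reports no verdict.
The state is a dict: "t": time; "joint_positions": joint angles; "joint_velocities": joint speeds; "joint_torque": joint torques, N m; "tcp_pos": TCP position; "ee_rot": TCP orientation; "force": force on the tool from outside, world axes, zero at the start; "ft_torque": the same for the moment, N m; "finger_gap": finger opening in mm.
Only numpy, scipy, OpenCV 4.12 (cv2) and the standard library are available. Lean on these libraries where they do the work, as an engineer would, in place of code of your own. Each camera call takes 0.05 s, during which the arm holds its last target.

## Task

Unlock the well by setting the code on its three dials (2 dots at the brass index mark on the dial nearest the robot, 5 dots on the left one, 4 dots on the right one), so that all three rim notches face the bore. Then take the long depth rod from the rack, lower it gently into the well until it rests on the bottom, and leave it standing there with the dials still on the code. Leave the short plug in the rack and do not disturb the other things lying about the bench.

Things in the scene. Friction and masses are not known exactly. Their poses are not given: they have to be found in the camera images.
- dial_near (a joint): Angle of the near (robot-side) code dial, rad, 0 to 2.5, growing counter-clockwise from above. Steel disc 120 mm wide, 12 thick, top 84 mm above the table. n dots (1 to 6, groups on the rim) stand at the fixed brass index mark, on the side away from the bore, at 0.5 x (n - 1). Code: 2 dots = 0.5 rad; its notch (40 wide, 9 deep) then faces the bore. Stays where left (0.07 N m friction).
- dial_left (a joint): Angle of the left (+y side) code dial, rad, 0 to 2.5, growing counter-clockwise from above. Steel disc 120 mm wide, 12 thick, top 84 mm above the table. n dots (1 to 6, groups on the rim) stand at the fixed brass index mark, on the side away from the bore, at 0.5 x (n - 1). Code: 5 dots = 2.0 rad; its notch (40 wide, 9 deep) then faces the bore. Stays where left (0.07 N m friction).
- dial_right (a joint): Angle of the right (-y side) code dial, rad, 0 to 2.5, growing counter-clockwise from above. Steel disc 120 mm wide, 12 thick, top 84 mm above the table. n dots (1 to 6, groups on the rim) stand at the fixed brass index mark, on the side away from the bore, at 0.5 x (n - 1). Code: 4 dots = 1.5 rad; its notch (40 wide, 9 deep) then faces the bore. Stays where left (0.07 N m friction).
- dial_near_grip (a point): Point on the axis of the near (robot-side) dial, 24 mm above the disc's top (108 mm above the table): where to grip its black bar knob. The bar is 56 mm long, 16 mm wide and 36 mm high (top 120 mm above the table), centred on the axis. Turns with the dial: z up, x along the bar, towards the notch.
- dial_left_grip (a point): Point on the axis of the left (+y side) dial, 24 mm above the disc's top (108 mm above the table): where to grip its black bar knob. The bar is 56 mm long, 16 mm wide and 36 mm high (top 120 mm above the table), centred on the axis. Turns with the dial: z up, x along the bar, towards the notch.
- dial_right_grip (a point): Point on the axis of the right (-y side) dial, 24 mm above the disc's top (108 mm above the table): where to grip its black bar knob. The bar is 56 mm long, 16 mm wide and 36 mm high (top 120 mm above the table), centred on the axis. Turns with the dial: z up, x along the bar, towards the notch.
- well_mouth (a point): Centre of the well's mouth, level with the dials' tops, 84 mm above the table. The well is a blind bore 41 mm wide in a fixed grey block (265 x 280 x 70 mm), amid the three dials, whose axes lie 72 mm from it. Dials not at their code reach to 12 mm from the bore's axis and block the rod.
- well_floor (a point): Centre of the well's bottom, 10 mm above the table: 74 mm below the mouth point. Its frame has z up and turns with the block (x away from the near dial).
- rod_center (a point): Centre (half-way up) of the loose depth rod, 183 mm long, about 0.35 kg, upright in one of the rack's two sockets. From the foot: aluminium 34 mm in diameter with thin dark rings every 20 mm, up to 135 mm; black handle 28 mm in diameter up to 183 mm. z up along the rod.
- rod_handle (a point): Middle of the rod's handle, on its axis, 162 mm above its foot and 70 mm above its centre: where to grip it. When the rod stands on the well's floor this is 172 mm above the table, 52 mm clear of the knobs' tops.
- rod_foot (a point): Centre of the rod's flat lower end; z along the rod.
- plug_center (a point): Centre (half-way up) of the loose short plug in the rack's other socket: 129 mm long, aluminium, 38 mm in diameter, with a thin neck and a black disc 48 mm across on top. To be left there.
- rack: Fixed grey block 210 x 90 x 60 mm, origin at the centre of its underside, x along its length. Two sockets 43 mm wide, 50 mm deep, at x = -55 and +55 mm; the rods' feet stand 10 mm above the table.
- flange: Bystander: aluminium flange 74 mm wide, 40 mm high; origin at its foot.
- clamp: Bystander: steel clamp ring 72 mm wide, 16 mm high, lying flat; origin at its foot.
- dish: Bystander: white dish 100 mm wide, 30 mm high; origin at its foot.
- rod: The depth rod as a whole: origin at the centre of its foot, z up along it.
- well: The fixed block that carries the bore and dials: origin on the table under the bore's axis, z up, x away from the near dial. It reaches from x = -155 to +110 mm and y = -140 to +140 mm; the dials' axes are at (-72, 0), (36, 62) and (36, -62) mm.
Things that resemble listed ones, but are neither listed nor needed, are in the scene too. Leave any purple look-alike of the rod alone. Several things have the shape of the rack; the one meant has the colours described above.

How it is judged (in metres and radians):
On the way, in this order (a step that is already met when the one before it is completed fails the run):
1. all three dials stand at the code (within 0.12 rad) while the rod is still in the rack (value of joint dial_near between 0.38 and 0.62 rad and value of joint dial_left between 1.88 and 2.12 rad and value of joint dial_right between 1.38 and 1.62 rad and height (world z) of rod_foot below 0.05 m and horizontal distance between rod_foot and rack below 0.075 m), for 0.2 s.
2. the rod is lifted clear of the rack (height (world z) of rod_foot above 0.065 m), for 0.1 s.
At the end, for the whole second after the job is handed in: The rod stands still in the well, released, its foot within 4 mm of the bottom, within 8 mm of the bore's axis and within 0.08 rad of upright; the three dials are within 0.14 rad of the code (near 0.5, left 2.0, right 1.5); the plug is still in its socket (moved less than 30 mm) (value of joint dial_near between 0.36 and 0.64 rad and value of joint dial_left between 1.86 and 2.14 rad and value of joint dial_right between 1.36 and 1.64 rad and horizontal distance between rod_foot and well_floor below 0.008 m and z of rod_foot in the frame of well_floor below 0.004 m and angle between rod_foot's own z axis and vertical below 0.08 rad and linear speed of rod below 0.02 m/s and distance of plug_center from where it was at the start of the episode below 0.03 m); the robot touches nothing.
It fails at once if the rod is dropped in the well (faster than 0.5 m/s inside or just over it) (horizontal distance between rod_foot and well_floor below 0.015 m and height (world z) of rod_foot below 0.1 m and linear speed of rod above 0.5 m/s).
It fails at once if the rod is pressed on the well or its dials with more than 50 N (contact force between rod and well above 50 N).
It fails at once if the plug is taken out of the rack (distance of plug_center from where it was at the start of the episode above 0.03 m).
It fails at once if the flange, the clamp ring or the dish is moved by more than 40 mm (distance of any of flange, clamp, dish from where it was at the start of the episode above 0.04 m).
It also fails if it takes over 72 s, if anything falls off the work surface, if the arm or the gripper's body presses on something with over 40 N, if the wrist force passes 120 N, or if a joint passes its speed limit or range.

## Working session

There is one attempt and no reset: what is moved stays moved. The work goes in short steps, Python scripts to look and compute and a shell command to move; the robot and the scene stay as the last step left them, time stands still between calls to the robot, and variables do not carry over. Pictures are saved under pics/ and viewed, and the job is handed in when it is done.

```bash
mkdir -p pics; cat > h.py <<'E'
import numpy as np, cv2
from station import get_state, grab_frame
def grab(n,save=None):
    f=grab_frame(n); f['img']=np.array(f['img'])
    if save:
        cv2.imwrite(f'pics/{save}.png',f['img'])
        np.savez(f'pics/{save}.npz',**{k:np.array(v) for k,v in f.items()})
    return f
def load(s):
    d=np.load(f'pics/{s}.npz'); return {k:d[k] for k in d.files}
def dist(f): return np.array([float(f['k1']),0,0,0,0])
def ray(f,uv):
    K=np.array(f['intrinsics'],float)
    p=cv2.undistortPoints(np.array(uv,float).reshape(-1,1,2),K,dist(f)).reshape(-1,2)
    R=cv2.Rodrigues(np.array(f['rvec'],float))[0]; t=np.array(f['tvec'],float).ravel()
    d=np.c_[p,np.ones(len(p))]@R
    return -R.T@t,d
def plane(f,uv,z):
    c,d=ray(f,uv); s=(z-c[2])/d[:,2]
    return c+d*s[:,None]
def proj(f,P):
    return cv2.projectPoints(np.array(P,float).reshape(-1,1,3),np.array(f['rvec'],float),np.array(f['tvec'],float),np.array(f['intrinsics'],float),dist(f))[0].reshape(-1,2)
E
python3 - <<'E'
from h import *
for n in ['side','top','wrist']:
    f=grab(n,n+'0'); c,_=ray(f,[[320,200]]); print(n,c.round(),f['k1'],np.array(f['intrinsics']).round(1).tolist())
s=get_state(); print({k:np.round(v,3) for k,v in s.items()})
E
```

```text
side [ 144.  967. 1032.] -0.023668148503344973 [[513.5, 0.0, 319.6], [0.0, 513.5, 198.1], [0.0, 0.0, 1.0]]
top [ 296.  -25. 1438.] -0.08856547394281686 [[385.4, 0.0, 319.1], [0.0, 385.4, 199.7], [0.0, 0.0, 1.0]]
wrist [ 246. -632.  383.] -0.07157878664891547 [[355.6, 0.0, 317.0], [0.0, 355.6, 200.6], [0.0, 0.0, 1.0]]
{'t': np.float64(0.15), 'joint_positions': array([ 1.275,  0.469, -0.049,  1.533,  0.024,  1.141, -0.082]), 'joint_velocities': array([ 0.001, -0.004, -0.002, -0.002, -0.001, -0.   ,  0.001]), 'joint_torque': array([ 2.0000e-03, -5.0843e+01, -8.0000e-02, -2.3642e+01, -6.1000e-02,
        3.6000e-02,  0.0000e+00]), 'tcp_pos': array([ 177.859, -650.708,  240.716]), 'ee_rot': array([-3.14 ,  0.   ,  0.267]), 'force': array([ 0.426, -0.103,  0.428]), 'ft_torque': array([-0.003, -0.028, -0.006]), 'finger_gap': np.float64(87.217)}
```

View pics/side0.png

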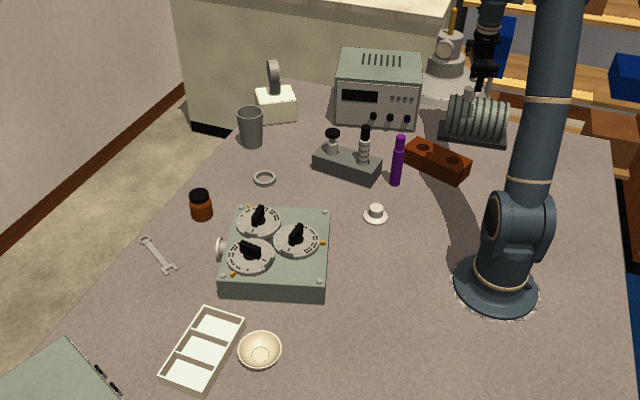

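View pics/top0.png

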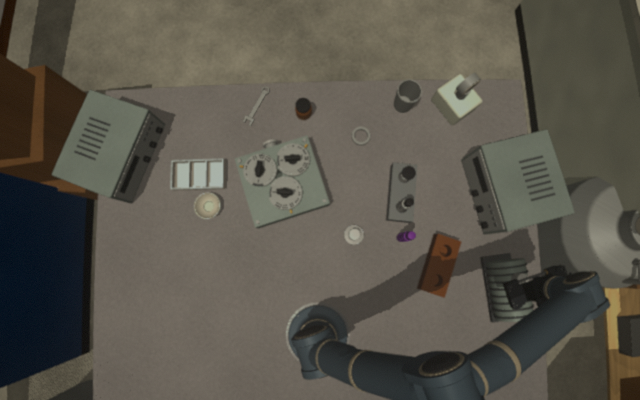

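View pics/wrist0.png

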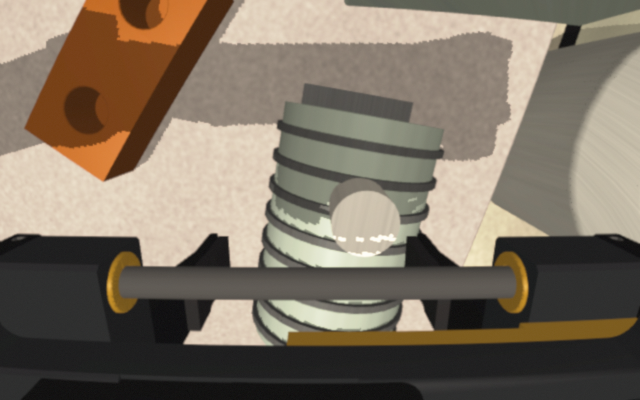

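Rod candidates in the side view are: a slim ringed piece with a black handle at (365,145), a disc-topped plug at (332,143) in the same grey rack, and a purple look-alike at (398,160) that must stay. For the rack, the grey block at (347,163) matches and the orange-brown one at (438,160) is a look-alike. I'm choosing the ringed piece in the grey rack, and will check it in a close crop.

```bash
python3 - <<'E'
from h import *
t=load('top0')['img'];s=load('side0')['img']
a=cv2.resize(s[115:200,300:480],None,fx=4,fy=4,interpolation=cv2.INTER_CUBIC)
cv2.imwrite('pics/c1.png',a)
cv2.imwrite('pics/c2.png',cv2.resize(t[125:235,225:345],None,fx=5,fy=5,interpolation=cv2.INTER_CUBIC))
cv2.imwrite('pics/c3.png',cv2.resize(s[190:305,205:340],None,fx=5,fy=5,interpolation=cv2.INTER_CUBIC))
cv2.imwrite('pics/c4.png',cv2.resize(t[145:255,340:470],None,fx=5,fy=5,interpolation=cv2.INTER_CUBIC))
E
```

```text
(no output)
```

View pics/c1.png

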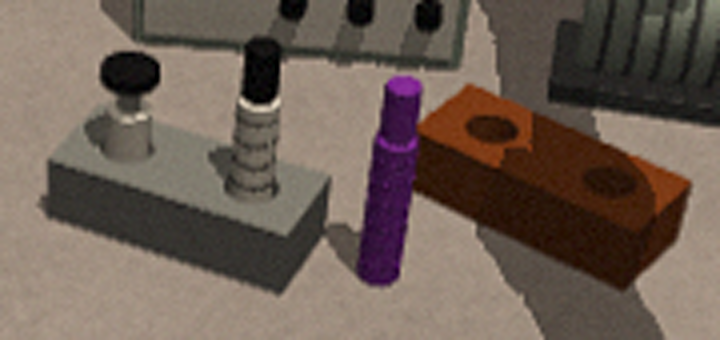

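View pics/c2.png

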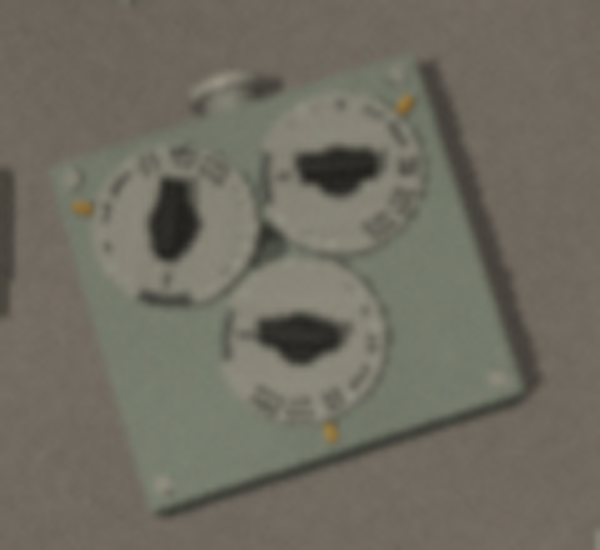

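View pics/c3.png

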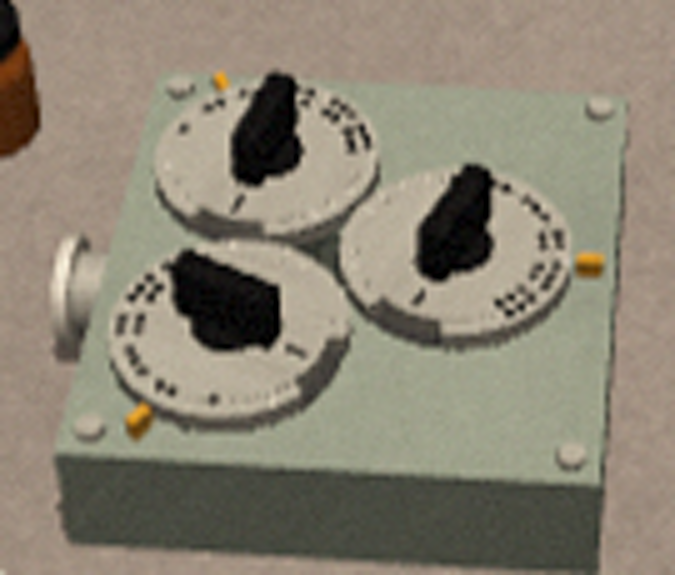

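View pics/c4.png

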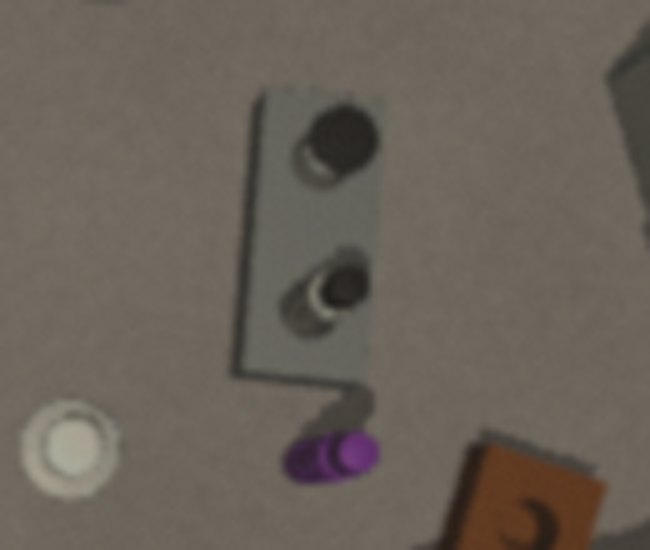

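The crop confirms it: the black-handled, ringed rod stands in the grey rack's socket nearer the robot (crop 260,120), the plug is in the far socket (130,100), and the purple one stands loose (390,180). Next is a rough layout from the top and side views.

```bash
python3 - <<'E'
from h import *
t=load('top0');s=load('side0')
T=lambda x,y,z:plane(t,[[x,y]],z)[0].round(0)
c2=lambda x,y,z:T(225+x/5,125+y/5,z)
c3=lambda x,y,z:plane(s,[[205+x/5,190+y/5]],z)[0].round(0)
c4=lambda x,y,z:T(340+x/5,145+y/5,z)
print('disc T near/left/right',c2(303,340,84),c2(178,225,84),c2(342,172,84))
print('disc S near/left/right',c3(458,243,84),c3(228,328,84),c3(268,158,84))
print('block corners',c2(50,170,70),c2(412,57,70),c2(525,393,70),c2(160,512,70))
print('rod top',c4(345,287,193),'plug',c4(344,138,139))
c1=lambda x,y,z:plane(s,[[300+x/4,115+y/4]],z)[0].round(0)
print('rod S',c1(263,45,193),'plug',c1(131,70,139))
print('purple top',c4(358,452,183),c1(404,85,183), 'dish/flange',c4(70,447,40),T(207,205,30),T(361,135,16))
print('rack corners',c4(265,92,60),c4(383,98,60),c4(365,382,60),c4(238,375,60))
E
```

```text
disc T near/left/right [511. 100.  84.] [597. 189.  84.] [633.  71.  84.]
disc S near/left/right [509. 102.  84.] [594. 199.  84.] [628.  79.  84.]
block corners [644. 286.  70.] [722.  19.  70.] [471. -57.  70.] [392. 205.  70.]
rod top [ 452. -312.  193.] plug [ 563. -330.  139.]
rod S [ 452. -310.  193.] plug [ 558. -320.  139.]
purple top [ 345. -317.  183.] [ 343. -312.  183.] dish/flange [ 360. -141.   40.] [482. 399.  30.] [ 739. -184.   16.]
rack corners [ 615. -292.   60.] [ 608. -379.   60.] [ 400. -354.   60.] [ 407. -262.   60.]
```

```bash
cat >> h.py <<'E'
from scipy.spatial.transform import Rotation as Ro
def go(target,yaw=None):
    """shift in tool axes (m) and turn (deg) from the current measured pose"""
    s=get_state(); R=Ro.from_euler('xyz',s['ee_rot']).as_matrix()
    d=R.T@(np.array(target,float)-s['tcp_pos'])/1000
    out=d.round(4).tolist()
    if yaw is not None:
        y=s['ee_rot'][2]; # turn about tool z (down) -> negative world yaw
        dy=(yaw-y+np.pi/2)%np.pi-np.pi/2
        out.append(round(-np.degrees(dy),1))
    print('pose',np.round(s['tcp_pos'],1),np.round(s['ee_rot'],3),'j7',round(s['joint_positions'][6],2),'t',round(s['t'],2),'gap',round(float(s['finger_gap']),1),'F',np.round(s['force'],1)); print('shift',out)
E
python3 - <<'E'
from h import *
w=load('wrist0'); c,d=ray(w,[[320,200],[320,60]]); print(c,d)
go([178,-651,400]); go([520,105,400],0.267)
E
```

```text
[ 246.093784   -632.26494048  382.66664387] [[-0.2468057  -0.07419378 -0.96625871]
 [ 0.12427132  0.0272006  -1.06957483]]
pose [ 177.9 -650.7  240.7] [-3.14   0.     0.267] j7 -0.08 t 0.15 gap 87.2 F [ 0.4 -0.1  0.4]
shift [0.0001, 0.0001, -0.1593]
pose [ 177.9 -650.7  240.7] [-3.14   0.     0.267] j7 -0.08 t 0.15 gap 87.2 F [ 0.4 -0.1  0.4]
shift [0.5293, -0.639, -0.1583, np.float64(-0.0)]
```

```bash
python3 -m pendant '0 0 -0.06 0 0; 0 0 -0.12 0 0; 0.03 -0.03 -0.17 0 0; 0.06 -0.07 -0.21 0 0; 0.1 -0.12 -0.21 0 0; 0.14 -0.17 -0.21 0 0; 0.18 -0.22 -0.21 0 0; 0.22 -0.27 -0.21 0 0'; python3 - <<'E'
from h import *
go([500,95,450],0.3)
E
```

```text
t: 1.15
tcp_pos: [315.6, -339.4, 451.4]
ee_rot: [3.141, -0.0, 0.267]
force: [0.8, -1.0, 0.8]
finger_gap: 86.9
pose [ 315.6 -339.4  451.4] [ 3.141 -0.     0.267] j7 -0.57 t 1.15 gap 86.9 F [ 0.8 -1.   0.8]
shift [0.2924, -0.3704, 0.0014, np.float64(-1.9)]
```

```bash
python3 -m pendant '0.04 -0.05 0 0 0; 0.08 -0.1 0 0 0; 0.12 -0.15 0 0 0; 0.16 -0.2 0 0 0; 0.2 -0.25 0 0 0; 0.24 -0.3 0 0 0; 0.29 -0.365 0 -2 0; 0.29 -0.365 0 -2 0'; python3 - <<'E'
from h import *
grab('wrist','w1'); go([500,95,450],0.3)
E
```

```text
t: 2.15
tcp_pos: [498.7, 90.8, 451.4]
ee_rot: [-3.14, -0.0, 0.307]
force: [0.7, -1.0, -0.4]
finger_gap: 86.9
pose [499.1  93.4 451.1] [-3.138e+00 -1.000e-03  3.100e-01] j7 -1.62 t 2.2 gap 87.1 F [0.4 1.1 0.8]
shift [0.0013, -0.0013, 0.0011, np.float64(0.6)]
```

View pics/w1.png

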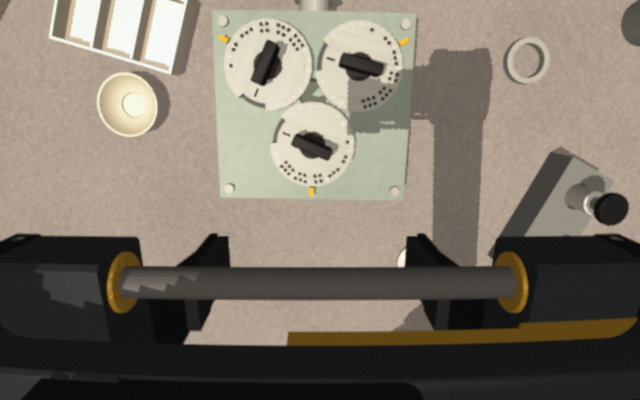

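```bash
python3 - <<'E'
from h import *
t=load('w1')['img']
cv2.imwrite('pics/c5.png',cv2.resize(t[5:205,205:425],None,fx=3.6,fy=3,interpolation=cv2.INTER_CUBIC) if 0 else cv2.resize(t[10:200,210:420],None,fx=3,fy=3,interpolation=cv2.INTER_CUBIC))
E
```

```text
(no output)
```

View pics/c5.png

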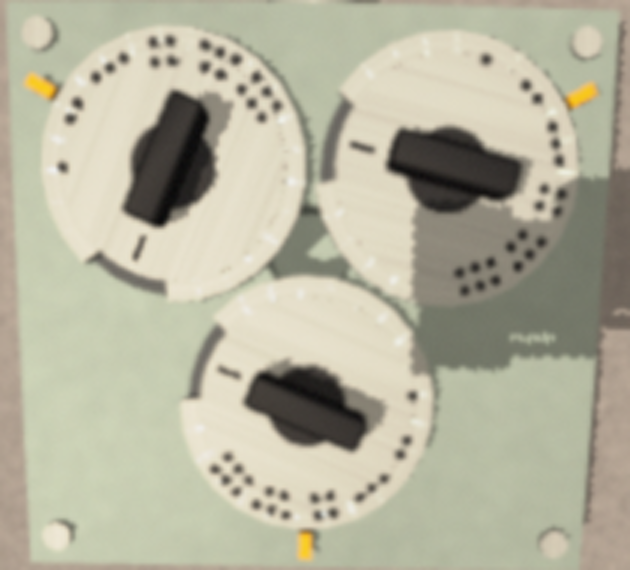

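```bash
python3 - <<'E'
from h import *
from scipy.optimize import least_squares
f=load('w1')
def P(pts,z): return plane(f,np.array(pts,float)/3+[210-1/3,10-1/3],z)[:,:2]
edge={'near':[(181,402),(435,397),(308,275),(306,528),(225,497),(400,315)],
'left':[(41,160),(306,163),(170,25),(172,301),(72,75),(270,72)],
'right':[(318,182),(579,165),(452,30),(455,307),(362,72),(548,80)]}
mark={'near':(229,373),'left':(139,247),'right':(362,147)}
idx={'near':(306,546),'left':(40,86),'right':(583,95)}
bar={'near':[(258,387),(354,432)],'left':[(184,108),(147,208)],'right':[(402,155),(508,178)]}
C={}
for k in edge:
    p=P(edge[k],84)
    C[k]=least_squares(lambda c:np.hypot(*(p-c[:2]).T)-c[2],[*p.mean(0),60]).x; print(k,C[k].round(1))
local=np.array([[-72,0],[36,62.35],[36,-62.35]]); M=np.array([C[k][:2] for k in ['near','left','right']])
a=local-local.mean(0);b=M-M.mean(0)
yaw=np.arctan2((a[:,0]*b[:,1]-a[:,1]*b[:,0]).sum(),(a*b).sum()); R=np.array([[np.cos(yaw),-np.sin(yaw)],[np.sin(yaw),np.cos(yaw)]])
o=M.mean(0)-R@local.mean(0); print('well',o.round(1),'yaw',yaw.round(4)); fit=local@R.T+o; print('fit',fit.round(1).tolist(),'res',(M-fit).round(1).tolist())
code=dict(near=.5,left=2.,right=1.5)
w=lambda a:(a+np.pi)%(2*np.pi)-np.pi
for i,k in enumerate(code):
    c=fit[i]; bore=np.arctan2(*(o-c)[::-1])
    m=P([mark[k]],84)[0]-M[i]; am=np.arctan2(m[1],m[0])
    n=P([idx[k]],74)[0]-M[i]
    bb=P(bar[k],120); ab=np.arctan2(*(bb[1]-bb[0])[::-1]); ab=am+(ab-am+np.pi/2)%np.pi-np.pi/2
    print(k,'bore dir',bore.round(3),'idx opp',w(np.arctan2(n[1],n[0])+np.pi).round(3),'mark',am.round(3),'bar',ab.round(3),'q',(code[k]+w(am-bore)).round(3),(code[k]+w(ab-bore)).round(3),'turn',w(bore-am).round(3),'bar ctr',bb.mean(0).round(1))
E
```

```text
near [512.3 102.7  60.2]
left [597.1 193.4  60.1]
right [632.2  73.2  59.6]
well [580.5 123.1] yaw 0.2871
fit [[511.5, 102.7], [597.4, 193.1], [632.7, 73.5]] res [[0.8, 0.0], [-0.3, 0.3], [-0.5, -0.3]]
near bore dir 0.287 idx opp 0.288 mark 1.493 bar 1.439 q 1.706 1.652 turn -1.206 bar ctr [513.9 103.5]
left bore dir -1.807 idx opp -1.806 mark 3.004 bar 3.052 q 0.528 0.576 turn 1.472 bar ctr [597.  191.7]
right bore dir 2.382 idx opp 2.403 mark 1.607 bar 1.68 q 0.726 0.799 turn 0.774 bar ctr [630.7  74.3]
```

```bash
python3 - <<'E'
from h import *
go([597.4,193.1,200],-0.12);go([597.4,193.1,108],-0.12)
E
```

```text
pose [499.1  93.4 451.1] [-3.138e+00 -1.000e-03  3.100e-01] j7 -1.62 t 2.2 gap 87.1 F [0.4 1.1 0.8]
shift [0.1237, -0.064, 0.2515, np.float64(24.7)]
pose [499.1  93.4 451.1] [-3.138e+00 -1.000e-03  3.100e-01] j7 -1.62 t 2.2 gap 87.1 F [0.4 1.1 0.8]
shift [0.1236, -0.0636, 0.3435, np.float64(24.7)]
```

```bash
python3 -m pendant '0.03 -0.016 0.05 10 0; 0.06 -0.032 0.1 20 0; 0.09 -0.048 0.15 24.7 0; 0.124 -0.064 0.2 24.7 0; 0.124 -0.064 0.25 24.7 0; 0.124 -0.064 0.25 24.7 0; 0.124 -0.064 0.25 24.7 0' 25; python3 - <<'E'
from h import *
go([597.4,193.1,108],-0.12)
E
```

```text
t: 3.08
tcp_pos: [599.0, 185.0, 203.5]
ee_rot: [-3.141, -0.003, -0.13]
force: [0.4, 0.3, 0.6]
finger_gap: 87.4
pose [599.  185.  203.5] [-3.141e+00 -3.000e-03 -1.300e-01] j7 -2.37 t 3.08 gap 87.4 F [0.4 0.3 0.6]
shift [-0.0029, -0.0077, 0.0955, np.float64(-0.6)]
```

```bash
python3 -m pendant '0 0 0 0 0; 0 0 0 0 0'; python3 - <<'E'
from h import *
go([597.4,193.1,108],-0.12); grab('wrist','w2')
E
```

```text
t: 3.32
tcp_pos: [598.8, 184.9, 203.6]
ee_rot: [-3.141, -0.003, -0.13]
force: [0.3, -0.6, 0.3]
finger_gap: 87.4
pose [598.8 184.9 203.6] [-3.141e+00 -3.000e-03 -1.300e-01] j7 -2.37 t 3.33 gap 87.4 F [ 0.3 -0.6  0.3]
shift [-0.0028, -0.0078, 0.0956, np.float64(-0.6)]
```

View pics/w2.png

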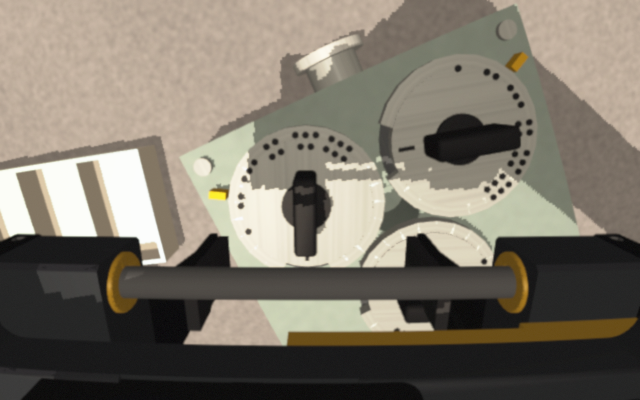

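```bash
python3 -m pendant '-0.003 -0.008 0.03 0 0; -0.003 -0.008 0.06 -0.6 0; -0.003 -0.008 0.08 -0.6 0; -0.003 -0.008 0.0955 -0.6 0; -0.003 -0.008 0.0955 -0.6 0;-0.003 -0.008 0.0955 -0.6 0'; python3 - <<'E'
from h import *
go([597.4,193.1,108],-0.12); grab('side','s2')
E
```

```text
t: 4.12
tcp_pos: [596.7, 193.6, 106.9]
ee_rot: [-3.141, -0.001, -0.119]
force: [0.6, 0.1, -0.3]
finger_gap: 87.2
pose [596.7 193.6 106.9] [-3.141e+00 -1.000e-03 -1.190e-01] j7 -2.44 t 4.12 gap 87.2 F [ 0.6  0.1 -0.3]
shift [0.0007, 0.0004, -0.0011, np.float64(0.1)]
```

```bash
python3 -m pendant '0 0 0 0 255; 0 0 0 0 255; 0 0 0 0 255; 0 0 0 0 255; 0 0 0 0 255' 25; python3 - <<'E'
from h import *
go([597.4,193.1,108],1.334)
E
```

```text
t: 4.8
tcp_pos: [596.2, 193.2, 106.0]
ee_rot: [3.142, -0.0, -0.119]
force: [-0.7, -1.0, -0.4]
finger_gap: 44.8
pose [596.2 193.2 106. ] [ 3.142 -0.    -0.119] j7 -2.44 t 4.8 gap 44.8 F [-0.7 -1.  -0.4]
shift [0.0012, -0.0, -0.002, np.float64(-83.3)]
```

```bash
python3 -m pendant '0.001 0 -0.001 0 255; 0.001 0 -0.001 0 255; 0.001 0 -0.001 0 255; 0.001 0 -0.001 0 255; 0.001 0 -0.001 0 255' 25; python3 - <<'E'
from h import *
go([597.4,193.1,108],1.334)
E
```

```text
t: 5.42
tcp_pos: [597.2, 193.8, 107.1]
ee_rot: [-3.14, -0.0, -0.119]
force: [1.4, 1.8, -2.0]
finger_gap: 15.6
pose [597.2 193.8 107.1] [-3.14  -0.    -0.119] j7 -2.44 t 5.42 gap 15.6 F [ 1.4  1.8 -2. ]
shift [0.0002, 0.0007, -0.0009, np.float64(-83.2)]
```

```bash
python3 -m pendant '0 0 0 -10 255; 0 0 0 -20 255; 0 0 0 -30 255; 0 0 0 -40 255; 0 0 0 -50 255; 0 0 0 -60 255; 0 0 0 -70 255; 0 0 0 -78 255'; python3 - <<'E'
from h import *
go([597.4,193.1,108],1.334)
E
```

```text
t: 6.42
tcp_pos: [597.2, 194.0, 107.1]
ee_rot: [-3.141, -0.002, 1.247]
force: [1.2, 3.0, -1.8]
finger_gap: 15.6
pose [597.2 194.  107.1] [-3.141e+00 -2.000e-03  1.247e+00] j7 -1.26 t 6.42 gap 15.6 F [ 1.2  3.  -1.8]
shift [-0.0008, 0.0005, -0.0009, np.float64(-5.0)]
```

```bash
python3 -m pendant '0 0 0 -5 255; 0 0 0 -5 255; 0 0 0 -5 110; 0 0 0 -5 110; 0 0 0 -5 110; 0 0 -0.02 -5 110; 0 0 -0.06 -5 110;0 0 -0.09 -5 110'; python3 - <<'E'
from h import *
go([632.7,73.5,200],1.63)
E
```

```text
t: 7.42
tcp_pos: [597.5, 193.8, 200.2]
ee_rot: [3.14, -0.002, 1.33]
force: [-1.3, 0.0, 0.7]
finger_gap: 49.0
pose [597.5 193.8 200.2] [ 3.14e+00 -2.00e-03  1.33e+00] j7 -1.12 t 7.42 gap 49.0 F [-1.3  0.   0.7]
shift [-0.1084, 0.0629, 0.0001, np.float64(-17.2)]
```

```bash
python3 -m pendant '-0.036 0.02 0 -9 110; -0.072 0.042 0 -17 110; -0.108 0.063 0 -17 110; -0.108 0.063 0 -17 110;-0.108 0.063 0 -17 110'; python3 - <<'E'
from h import *
grab('wrist','w3');go([632.7,73.5,108],1.63)
E
```

```text
t: 8.05
tcp_pos: [632.4, 73.9, 198.2]
ee_rot: [3.141, -0.001, 1.627]
force: [-0.2, 1.1, 0.2]
finger_gap: 49.4
pose [632.2  74.7 198.2] [ 3.141e+00 -1.000e-03  1.628e+00] j7 -0.66 t 8.1 gap 49.4 F [ 0.2 -0.4 -0.3]
shift [-0.0013, 0.0004, 0.0902, np.float64(-0.1)]
```

View pics/w3.png

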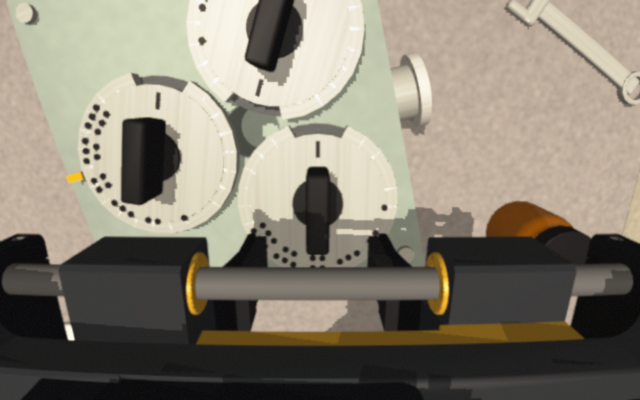

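The right dial's bar is centred between the jaws at (317,210) and aligned with them. The left dial's notch at (258,110) now faces the bore. I'll lower and grip.

```bash
python3 -m pendant '-0.001 0 0.03 0 110; -0.001 0 0.06 0 110; -0.001 0 0.08 0 110; -0.001 0 0.09 0 110; -0.001 0 0.09 0 255; -0.001 0 0.09 0 255; -0.001 0 0.09 0 255; -0.001 0 0.09 0 255' 25; python3 -m pendant '0 0 0 0 255; 0 0 0 0 255';python3 - <<'E'
from h import *
go([632.7,73.5,108],2.382)
E
```

```text
t: 9.1
tcp_pos: [632.8, 72.2, 107.6]
ee_rot: [3.141, 0.0, 1.626]
force: [0.5, -0.0, 1.0]
finger_gap: 17.5
t: 9.35
tcp_pos: [632.9, 72.2, 107.5]
ee_rot: [3.141, 0.0, 1.626]
force: [-0.2, -0.4, 3.7]
finger_gap: 16.3
pose [632.9  72.2 107.5] [3.141 0.    1.626] j7 -0.73 t 9.35 gap 16.3 F [-0.2 -0.4  3.7]
shift [0.0013, -0.0001, -0.0005, np.float64(-43.3)]
```

```bash
python3 -m pendant '0.001 0 0 -10 255; 0.001 0 0 -20 255; 0.001 0 0 -30 255; 0.001 0 0 -38 255; 0.001 0 0 -43.3 255; 0.001 0 0 -43.3 255; 0.001 0 0 -43.3 255';python3 - <<'E'
from h import *
go([632.7,73.5,108],2.382)
E
```

```text
t: 10.22
tcp_pos: [634.3, 72.9, 107.6]
ee_rot: [3.139, 0.003, 2.38]
force: [4.5, 0.1, 1.4]
finger_gap: 15.8
pose [634.3  72.9 107.6] [3.139e+00 3.000e-03 2.380e+00] j7 -0.06 t 10.22 gap 15.8 F [4.5 0.1 1.4]
shift [0.0016, -0.0006, -0.0005, np.float64(-0.1)]
```

```bash
python3 -m pendant '0 0 0 0 110; 0 0 0 0 110; 0 0 0 0 110; 0 0 0 0 110; 0 0 -0.02 0 110; 0 0 -0.06 0 110;0 0 -0.09 0 110;0 0 -0.09 0 110'; python3 - <<'E'
from h import *
go([511.5,102.7,200],1.47)
E
```

```text
t: 11.22
tcp_pos: [633.8, 74.5, 201.2]
ee_rot: [3.136, 0.003, 2.382]
force: [0.4, 0.2, -0.9]
finger_gap: 49.3
pose [633.8  74.5 201.2] [3.136e+00 3.000e-03 2.382e+00] j7 0.01 t 11.22 gap 49.3 F [ 0.4  0.2 -0.9]
shift [0.1081, -0.0637, 0.0005, np.float64(52.3)]
```

```bash
python3 -m pendant '0.036 -0.02 0 10 110; 0.072 -0.042 0 20 110; 0.108 -0.064 0 30 110; 0.108 -0.064 0 40 110; 0.108 -0.064 0 50 110; 0.108 -0.064 0 52.3 110; 0.108 -0.064 0 52.3 110'; python3 - <<'E'
from h import *
grab('wrist','w4');go([511.5,102.7,108],1.47)
E
```

```text
t: 12.1
tcp_pos: [510.0, 101.1, 196.9]
ee_rot: [-3.141, 0.0, 1.471]
force: [-1.1, -0.4, 0.6]
finger_gap: 49.3
pose [510.  101.1 196.9] [-3.141  0.     1.471] j7 -0.89 t 12.15 gap 49.5 F [-0.5  0.1 -0.4]
shift [0.0017, 0.0014, 0.0889, np.float64(0.1)]
```

View pics/w4.png

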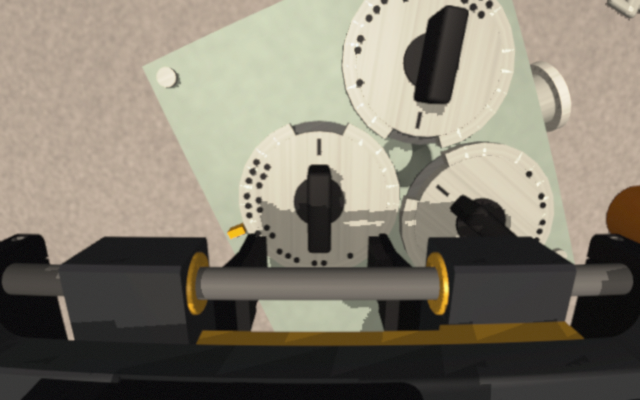

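The near bar at (319,208) is aligned with the jaws. The left notch (415,140) and the right notch (420,185) both face the bore.

```bash
python3 -m pendant '0.002 0.0015 0.03 0 110; 0.002 0.0015 0.06 0 110; 0.002 0.0015 0.08 0 110; 0.002 0.0015 0.0885 0 110; 0.002 0.0015 0.0885 0 255; 0.002 0.0015 0.0885 0 255; 0.002 0.0015 0.0885 0 255; 0.002 0.0015 0.0885 0 255' 25; python3 -m pendant '0 0 0 0 255; 0 0 0 0 255';python3 - <<'E'
from h import *
go([511.5,102.7,108],0.287)
E
```

```text
t: 13.15
tcp_pos: [512.1, 103.0, 109.0]
ee_rot: [3.141, -0.0, 1.469]
force: [-0.2, 0.1, 0.1]
finger_gap: 17.3
t: 13.4
tcp_pos: [511.5, 103.1, 108.9]
ee_rot: [-3.141, 0.001, 1.469]
force: [-2.8, -0.2, 4.5]
finger_gap: 15.5
pose [511.5 103.1 108.9] [-3.141e+00  1.000e-03  1.469e+00] j7 -1.0 t 13.4 gap 15.5 F [-2.8 -0.2  4.5]
shift [-0.0004, 0.0001, 0.0009, np.float64(67.8)]
```

```bash
python3 -m pendant '0 0 0 10 255; 0 0 0 20 255; 0 0 0 30 255; 0 0 0 40 255; 0 0 0 50 255; 0 0 0 60 255; 0 0 0 67.8 255; 0 0 0 67.8 255'; python3 -m pendant '0 0 0 0 255; 0 0 0 0 80; 0 0 0 0 80; 0 0 0 0 80; 0 0 0 0 80; 0 0 -0.03 0 80; 0 0 -0.08 0 80; 0 0 -0.13 0 80';python3 - <<'E'
from h import *
go([500,95,450],0.3)
E
```

```text
t: 14.4
tcp_pos: [511.3, 103.2, 108.9]
ee_rot: [3.141, 0.001, 0.288]
force: [-3.1, -0.1, 6.8]
finger_gap: 15.7
t: 15.4
tcp_pos: [511.6, 103.0, 239.7]
ee_rot: [-3.141, 0.001, 0.287]
force: [0.2, -0.2, 0.3]
finger_gap: 59.3
pose [511.6 103.  239.7] [-3.141e+00  1.000e-03  2.870e-01] j7 -1.84 t 15.4 gap 59.3 F [ 0.2 -0.2  0.3]
shift [-0.0135, 0.0043, -0.2102, np.float64(-0.8)]
```

Rise for a full view of the dials.

```bash
python3 -m pendant '0 0 -0.06 0 80; -0.01 0 -0.12 0 80; -0.02 0.0 -0.17 0 80;-0.02 0.0 -0.17 0 80;-0.02 0.0 -0.17 0 80'; python3 - <<'E'
from h import *
f=grab('wrist','w5')
cv2.imwrite('pics/c6.png',cv2.resize(f['img'][0:200,200:430],None,fx=3,fy=3,interpolation=cv2.INTER_CUBIC))
go([452,-311,300])
E
```

```text
t: 16.02
tcp_pos: [492.3, 97.0, 407.7]
ee_rot: [3.141, 0.001, 0.286]
force: [0.2, 0.3, -0.9]
finger_gap: 59.9
pose [492.1  96.9 407.1] [-3.142e+00  2.000e-03  2.860e-01] j7 -1.69 t 16.07 gap 59.8 F [ 0.6 -0.1 -0.5]
shift [-0.1533, 0.38, 0.1074]
```

View pics/c6.png

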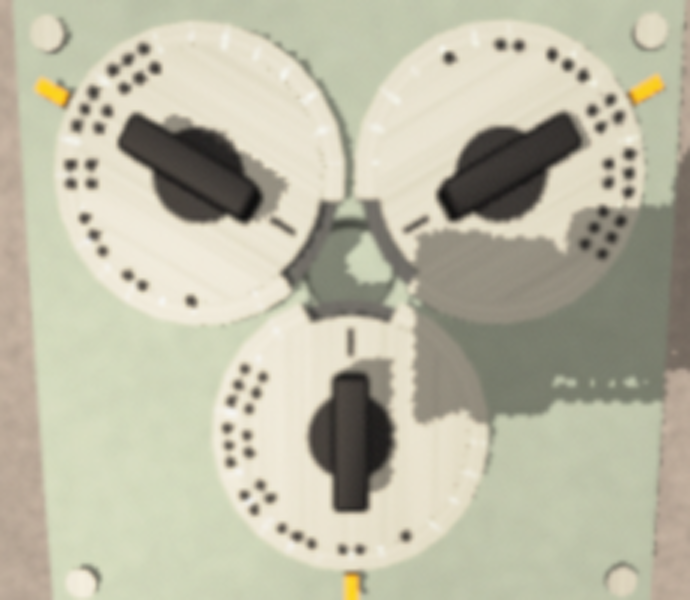

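```bash
python3 - <<'E'
from h import *
from scipy.optimize import least_squares
f=load('w5')
def P(pts,z): return plane(f,np.array(pts,float)/3+[200-1/3,-1/3],z)[:,:2]
edge={'near':[(212,437),(490,440),(352,570),(249,340),(452,345),(252,535)],
'left':[(54,172),(345,170),(195,20),(205,325),(95,75),(295,70)],
'right':[(356,165),(647,175),(500,20),(505,325),(400,65),(605,70)]}
mark={'near':(351,342),'left':(284,227),'right':(416,225)}
M=[]
for k in edge:
    p=P(edge[k],84); c=least_squares(lambda c:np.hypot(*(p-c[:2]).T)-c[2],[*p.mean(0),60]).x; M.append(c[:2]); print(k,c.round(1))
M=np.array(M); o=M.mean(0); print('well',o.round(1))
for i,k in enumerate(edge):
    m=P([mark[k]],84)[0]-M[i]; b=o-M[i]; print(k,'err',(np.arctan2(m[1],m[0])-np.arctan2(b[1],b[0])).round(3))
go([390,-311,330],0.0)
E
```

```text
near [510.5 103.3  60. ]
left [596.2 193.3  59.6]
right [632.   73.8  60.2]
well [579.6 123.5]
near err -0.014
left err 0.01
right err -0.02
pose [492.1  96.9 407.1] [-3.142e+00  2.000e-03  2.860e-01] j7 -1.69 t 16.07 gap 59.8 F [ 0.6 -0.1 -0.5]
shift [-0.2128, 0.3625, 0.0776, np.float64(16.4)]
```

All three dials are on the code, within about 0.02 rad. Now I'll look at the rod.

```bash
python3 -m pendant '-0.03 0.05 0 5 80; -0.06 0.1 0 10 80; -0.09 0.15 0.01 16 80; -0.12 0.2 0.03 16 80; -0.15 0.25 0.05 16 80; -0.18 0.3 0.077 16 80; -0.21 0.36 0.077 16 80; -0.21 0.36 0.077 16 80'; python3 - <<'E'
from h import *
f=grab('wrist','w6');grab('side','s6')
go([452,-311,172],0.0)
E
```

```text
t: 17.08
tcp_pos: [389.8, -311.8, 328.5]
ee_rot: [-3.139, 0.004, -0.002]
force: [0.2, 1.4, -0.3]
finger_gap: 59.5
pose [ 392.  -307.7  329.7] [-3.139e+00  2.000e-03  5.000e-03] j7 -1.07 t 17.18 gap 59.4 F [ 0.5 -0.1 -0.3]
shift [0.0604, 0.0041, 0.1575, np.float64(0.3)]
```

View pics/w6.png

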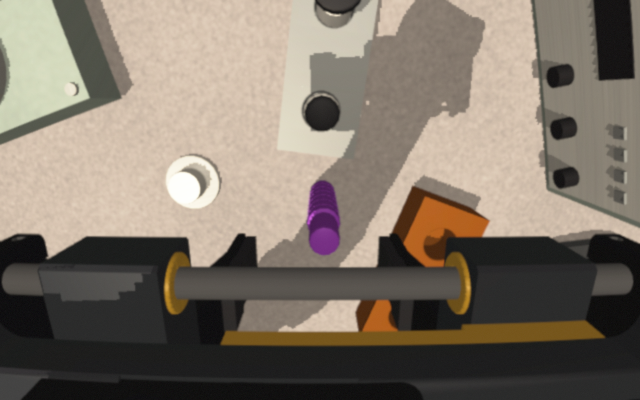

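The black rod handle top shows at about (322,112) in the rack, with the purple one at (324,240). Locating both:

```bash
python3 - <<'E'
from h import *
f=load('w6')
g=cv2.cvtColor(f['img'],cv2.COLOR_BGR2GRAY)
m=np.zeros_like(g); m[85:140,295:350]=(g[85:140,295:350]<50)*255
cs,_=cv2.findContours(m,cv2.RETR_EXTERNAL,cv2.CHAIN_APPROX_NONE)
c=max(cs,key=cv2.contourArea); (x,y),r=cv2.minEnclosingCircle(c); print(x,y,r,cv2.boundingRect(c))
print('top disc',plane(f,[[x,y]],193)[0].round(1), 'expected r px for 14mm', np.ptp(proj(f,[[452,-297,193],[452,-325,193]])[:,0])/2)
cv2.imwrite('pics/c7.png',cv2.resize(f['img'][70:160,270:380],None,fx=6,fy=6,interpolation=cv2.INTER_CUBIC))
print(plane(f,[[324,240]],183)[0].round(0))
go([452,-311,172],0.0)
E
```

```text
321.7608642578125 113.23912811279297 16.871261596679688 (306, 97, 33, 33)
top disc [ 454.3 -315.1  193. ] expected r px for 14mm 18.364596881622163
[ 347. -317.  183.]
pose [ 392.  -307.7  329.7] [-3.139e+00  2.000e-03  5.000e-03] j7 -1.07 t 17.18 gap 59.4 F [ 0.5 -0.1 -0.3]
shift [0.0604, 0.0041, 0.1575, np.float64(0.3)]
```

View pics/c7.png

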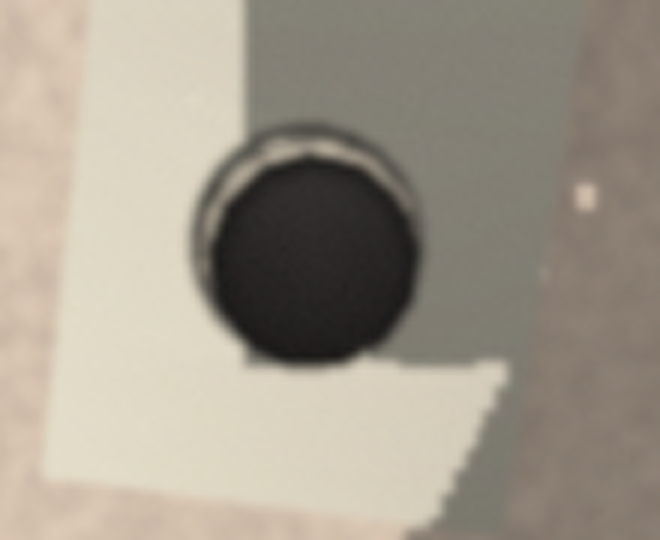

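```bash
python3 -m pendant '0.02 0.002 0.02 0 80; 0.04 0.005 0.04 0 80; 0.06 0.005 0.07 0 80; 0.06 0.005 0.08 0 80; 0.06 0.005 0.08 0 80'; python3 - <<'E'
from h import *
f=grab('wrist','w7')
go([453,-313,172],0.0)
E
```

```text
t: 17.8
tcp_pos: [452.3, -310.5, 251.0]
ee_rot: [-3.14, 0.002, 0.009]
force: [-0.1, 0.4, 0.6]
finger_gap: 59.5
pose [ 452.6 -311.2  251.9] [3.141 0.    0.008] j7 -1.21 t 17.85 gap 59.7 F [-0.7 -0.5  0.3]
shift [0.0004, 0.0018, 0.0799, np.float64(0.4)]
```

View pics/w7.png

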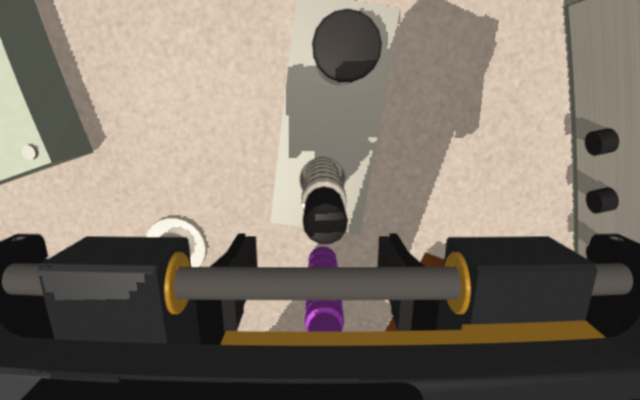

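```bash
python3 - <<'E'
from h import *
f=load('w7')
cv2.imwrite('pics/c8.png',cv2.resize(f['img'][140:260,270:390],None,fx=5,fy=5,interpolation=cv2.INTER_CUBIC))
print(plane(f,[[325,223]],193), proj(f,[[453,-313,193],[453,-299,193],[453,-327,193],[439,-313,193],[467,-313,193]]).round(0).tolist())
E
```

```text
[[ 455.53188957 -315.18730596  193.        ]] [[321.0, 227.0], [298.0, 227.0], [345.0, 227.0], [321.0, 249.0], [322.0, 204.0]]
```

View pics/c8.png

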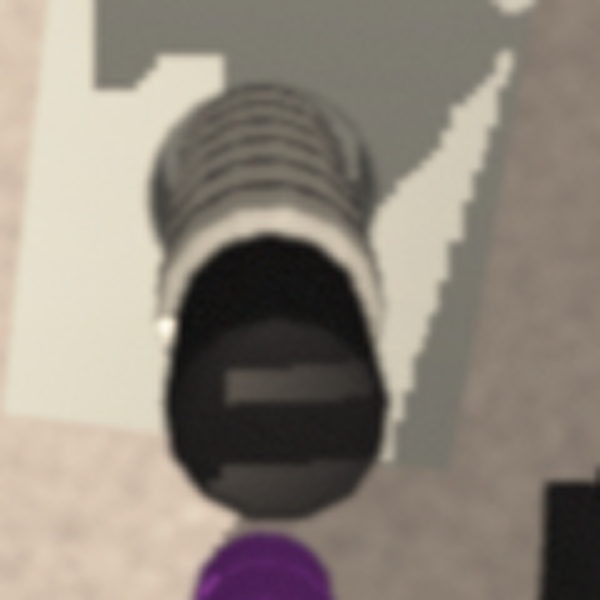

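```bash
python3 -m pendant '0.0025 0.004 0.02 0 80; 0.0025 0.004 0.05 0 80; 0.0025 0.004 0.07 0 80; 0.0025 0.004 0.08 0 80; 0.0025 0.004 0.08 0 255; 0.0025 0.004 0.08 0 255; 0.0025 0.004 0.08 0 255; 0.0025 0.004 0.08 0 255' 30; python3 -m pendant '0 0 0 0 255; 0 0 0 0 255'; python3 - <<'E'
from h import *
grab('side','s8'); f=load('s8');cv2.imwrite('pics/c9.png',cv2.resize(f['img'][60:220,280:480],None,fx=4,fy=3.6 if 0 else 3.7,interpolation=cv2.INTER_CUBIC))
go([453,-313,172],0.0)
E
```

```text
t: 18.85
tcp_pos: [455.6, -316.0, 172.1]
ee_rot: [3.141, -0.001, 0.007]
force: [0.2, -0.6, 1.6]
finger_gap: 27.8
t: 19.1
tcp_pos: [455.7, -315.7, 172.1]
ee_rot: [3.141, -0.001, 0.007]
force: [-0.8, 0.9, 3.5]
finger_gap: 27.4
pose [ 455.7 -315.7  172.1] [ 3.141e+00 -1.000e-03  7.000e-03] j7 -1.26 t 19.15 gap 27.5 F [-0.1  1.5  4.2]
shift [-0.0027, -0.0027, 0.0001, np.float64(0.4)]
```

View pics/c9.png

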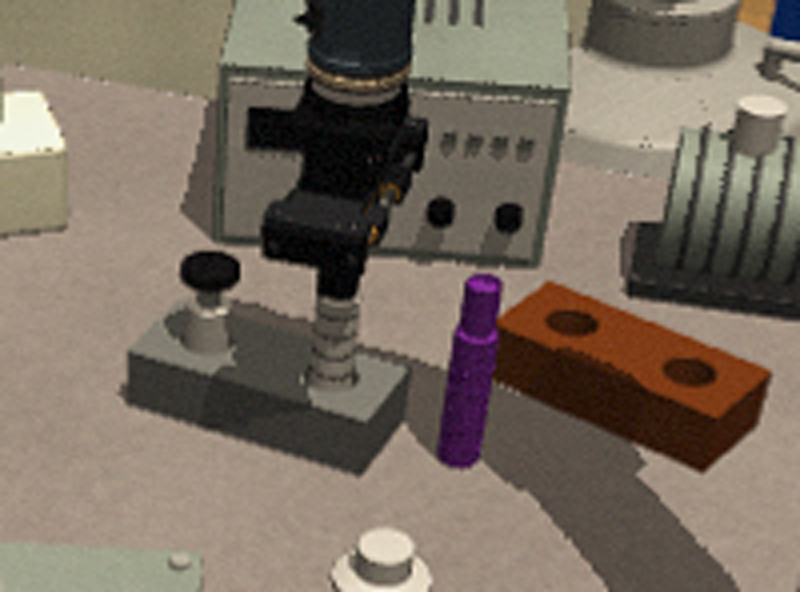

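```bash
python3 -m pendant '0 0 0 0 255; 0 0 -0.02 0 255; 0 0 -0.045 0 255; 0 0 -0.07 0 255; 0 0 -0.1 0 255; 0 0 -0.13 0 255; 0 0 -0.16 0 255; 0 0 -0.16 0 255' 40; python3 - <<'E'
from h import *
grab('side','s9'); f=load('s9');cv2.imwrite('pics/c10.png',cv2.resize(f['img'][40:220,280:480],None,fx=3.3,fy=3.3,interpolation=cv2.INTER_CUBIC))
go([580,123.3,332],0.287)
E
```

```text
t: 20.15
tcp_pos: [455.9, -316.4, 332.6]
ee_rot: [3.139, -0.003, 0.006]
force: [-0.9, -0.9, -3.8]
finger_gap: 26.9
pose [ 454.9 -316.   330.7] [3.141e+00 1.000e-03 6.000e-03] j7 -1.17 t 20.2 gap 27.1 F [ 0.6 -0.1 -3.3]
shift [0.1279, -0.4385, -0.0014, np.float64(-16.1)]
```

View pics/c10.png

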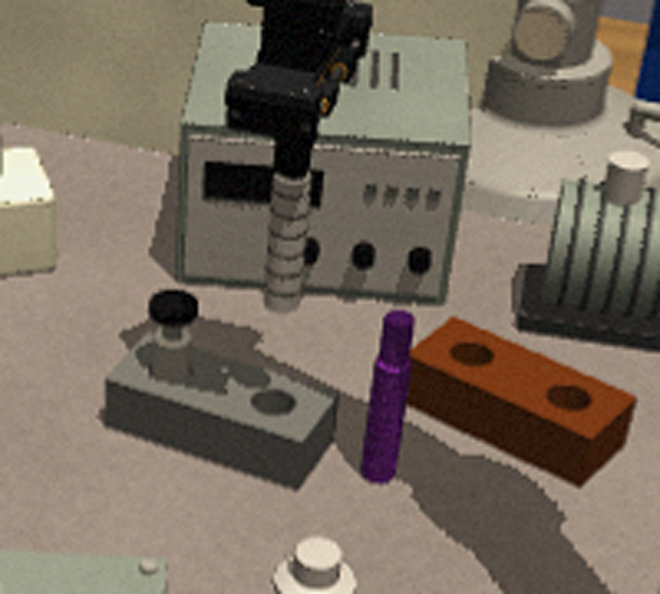

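The rod is out of its socket (hanging at (290,240) in the crop), and the plug and purple one haven't moved. Carrying it to above the well.

```bash
python3 -m pendant '0.01 -0.03 0 0 255; 0.02 -0.07 0 -4 255; 0.035 -0.12 0 -8 255; 0.05 -0.17 0 -12 255; 0.065 -0.22 0 -16 255; 0.08 -0.27 0 -16 255; 0.095 -0.32 0 -16 255; 0.11 -0.37 0 -16 255'; python3 -m pendant '0.01 -0.03 0 0 255; 0.01 -0.04 0 0 255; 0.01 -0.04 0 0 255; 0.01 -0.04 0 0 255'; python3 - <<'E'
from h import *
go([580,123.3,332],0.287)
E
```

```text
t: 21.2
tcp_pos: [562.1, 55.6, 328.8]
ee_rot: [-3.141, 0.004, 0.286]
force: [0.7, -0.3, -3.0]
finger_gap: 27.0
t: 21.7
tcp_pos: [561.1, 93.7, 330.8]
ee_rot: [3.14, 0.001, 0.283]
force: [0.1, -0.8, -3.7]
finger_gap: 27.1
pose [561.1  93.7 330.8] [3.14e+00 1.00e-03 2.83e-01] j7 -1.75 t 21.7 gap 27.1 F [ 0.1 -0.8 -3.7]
shift [0.0264, -0.0231, -0.0013, np.float64(-0.2)]
```

```bash
python3 -m pendant '0.013 -0.012 0 0 255; 0.0264 -0.023 0 0 255; 0.0264 -0.023 0 0 255; 0.0264 -0.023 0 0 255;0.0264 -0.023 0.0 0 255'; python3 - <<'E'
from h import *
go([580,123.3,332],0.287)
f=grab('wrist','w10');s=grab('side','s10');t=grab('top','t10')
cv2.imwrite('pics/c11.png',cv2.resize(s['img'][110:310,190:350],None,fx=3,fy=3,interpolation=cv2.INTER_CUBIC))
E
```

```text
t: 22.32
tcp_pos: [579.9, 125.1, 331.5]
ee_rot: [3.141, 0.0, 0.286]
force: [-0.4, 0.7, -2.7]
finger_gap: 27.2
pose [579.9 125.1 331.5] [3.141 0.    0.286] j7 -1.81 t 22.32 gap 27.2 F [-0.4  0.7 -2.7]
shift [-0.0004, 0.0018, -0.0005, np.float64(-0.1)]
```

View pics/w10.png

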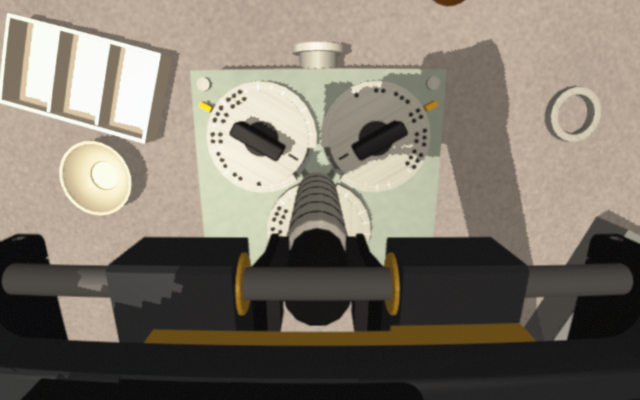

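View pics/c11.png

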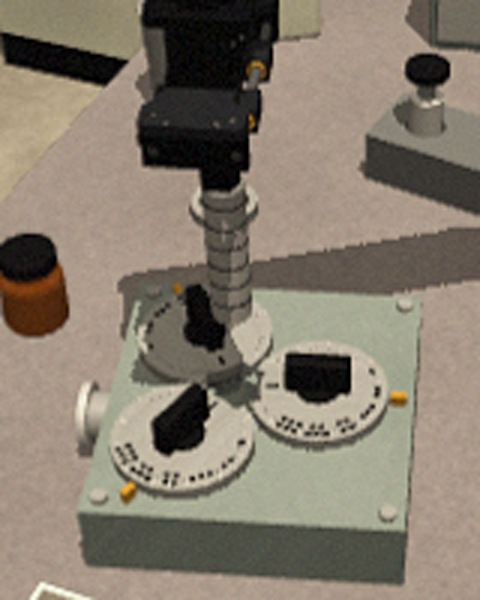

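```bash
python3 - <<'E'
from h import *
w=load('w10');s=load('s10')
o=[579.9,125.1]
for n,f,box in (('wrist',w,(270,160,370,250)),('side',s,(230,150,310,240))):
    im=cv2.resize(f['img'],None,fx=6,fy=6,interpolation=cv2.INTER_CUBIC)
    a=np.linspace(0,2*np.pi,60)
    for h in range(0,136,20):
        ring=np.c_[o[0]+17*np.cos(a),o[1]+17*np.sin(a),np.full(60,169.5+h)]
        p=(proj(f,ring)*6+2.5).astype(int)
        cv2.polylines(im,[p],True,(0,0,255) if h else (0,255,0),1)
    x0,y0,x1,y1=box; cv2.imwrite(f'pics/ov_{n}.png',im[y0*6:y1*6,x0*6:x1*6])
E
```

```text
(no output)
```

View pics/ov_wrist.png

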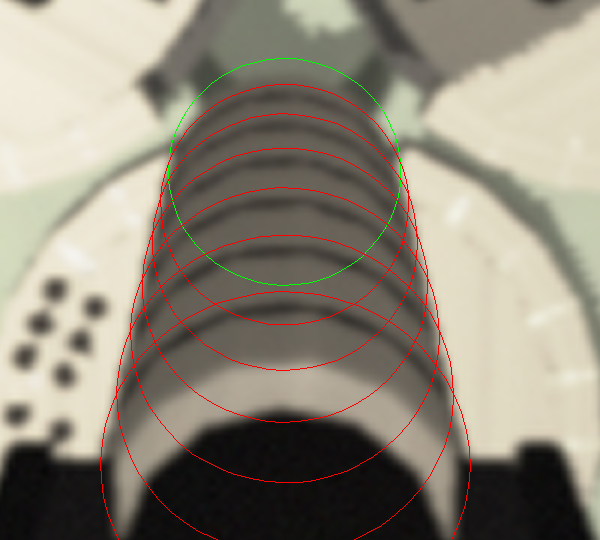

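View pics/ov_side.png

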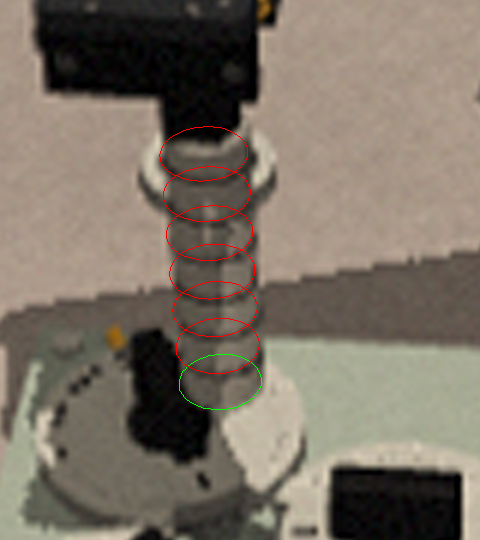

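```bash
python3 -m pendant '0.001 0.0017 0 0 255; 0.001 0.0017 0.015 0 255; 0.001 0.0017 0.03 0 255; 0.001 0.0017 0.045 0 255; 0.001 0.0017 0.06 0 255; 0.001 0.0017 0.068 0 255; 0.001 0.0017 0.068 0 255; 0.001 0.0017 0.068 0 255'; python3 - <<'E'
from h import *
go([581.2,123.7,172],0.287)
w=grab('wrist','w11');s=grab('side','s11')
cv2.imwrite('pics/c12.png',cv2.resize(w['img'][60:250,200:440],None,fx=3.3,fy=3,interpolation=cv2.INTER_CUBIC))
cv2.imwrite('pics/c13.png',cv2.resize(s['img'][150:280,200:340],None,fx=5,fy=4.6 if 0 else 4.6,interpolation=cv2.INTER_CUBIC))
E
```

```text
t: 23.48
tcp_pos: [581.7, 124.5, 264.1]
ee_rot: [-3.142, -0.001, 0.286]
force: [0.1, -0.1, -3.7]
finger_gap: 27.5
pose [581.7 124.5 264.1] [-3.142e+00 -1.000e-03  2.860e-01] j7 -1.85 t 23.48 gap 27.5 F [ 0.1 -0.1 -3.7]
shift [-0.0008, 0.0006, 0.0921, np.float64(-0.1)]
```

View pics/c12.png

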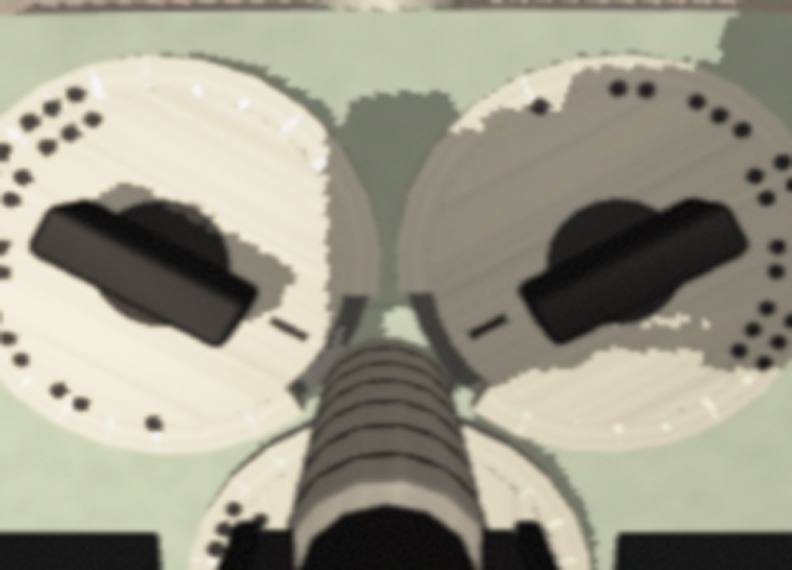

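View pics/c13.png

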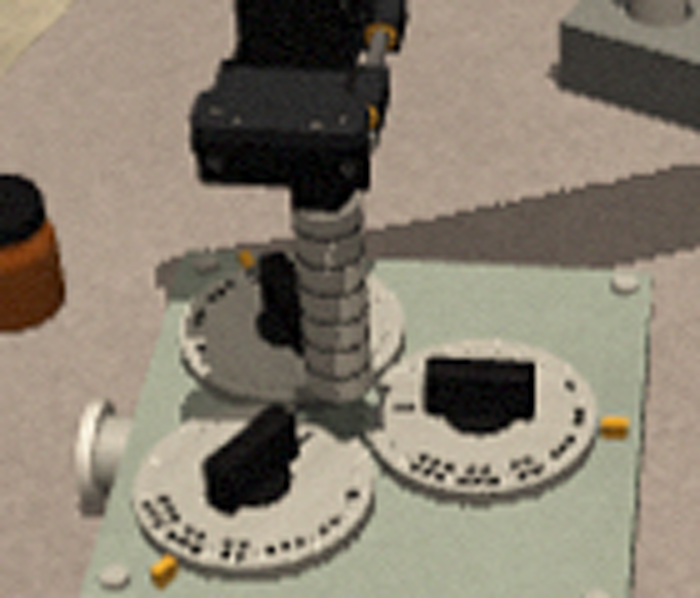

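```bash
python3 - <<'E'
from h import *
from scipy.optimize import least_squares
f=load('w11')
def P(pts,z): return plane(f,np.array(pts,float)/[3.3,3]+[200-.35,60-1/3],z)[:,:2]
e={'left':[(378,250),(155,54),(330,135),(170,453),(245,430),(60,75)],'right':[(398,250),(620,52),(450,135),(640,450),(545,432),(700,65)]}
M=[]
for k in e:
    p=P(e[k],84); c=least_squares(lambda c:np.hypot(*(p-c[:2]).T)-60,p.mean(0)).x; M.append(c); print(k,c.round(1),(np.hypot(*(p-c).T)-60).round(1))
u=np.array([np.cos(.287),np.sin(.287)]); m=(M[0]+M[1])/2; print('dist',np.hypot(*(M[0]-M[1])),'well',m-36*u)
ft=P([(385,340)],102)[0]; print('foot',ft-17*u)
# ring tops (far side) at heights 20,40,60 above foot
for h,y in ((20,360),(40,386),(60,407),(80,430),(100,458)): print(h,P([(385,y)],102+h)[0]-17*u)
E
python3 - <<'E'
import cv2,numpy as np
im=cv2.imread('pics/w11.png');cv2.imwrite('pics/c14.png',cv2.resize(im[140:240,270:370],None,fx=6,fy=6,interpolation=cv2.INTER_CUBIC))
E
```

```text
left [597.9 194.9] [ 0.5 -0.4  0.   0.8 -2.3 -1. ]
right [634.2  73.2] [ 1.1 -0.3 -0.6  0.9 -2.4 -0.8]
dist 126.96225075821407 well [581.49213864 123.86319801]
foot [578.73296565 124.27350386]
20 [577.01516024 123.72814147]
40 [574.49672616 122.9480722 ]
60 [574.050375   122.77556801]
80 [573.92285084 122.69657192]
100 [573.62647192 122.56810925]
```

View pics/c14.png

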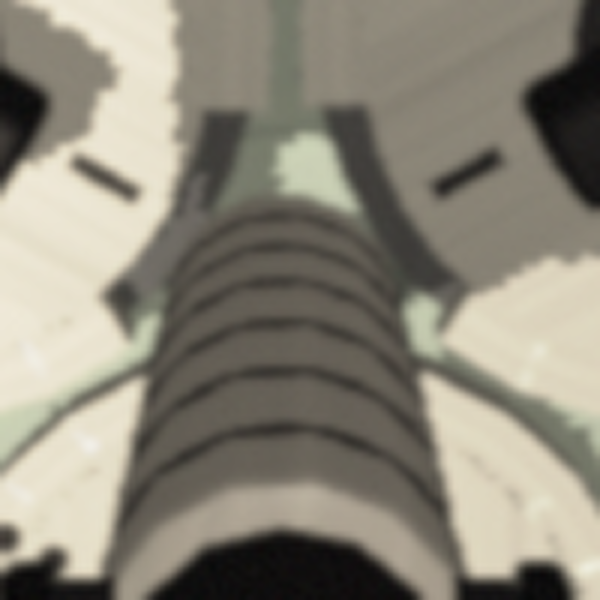

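```bash
python3 - <<'E'
from h import *
from scipy.optimize import least_squares
f=load('w11')
u=np.array([np.cos(.287),np.sin(.287)]);n=np.array([-u[1],u[0]])
ys=[212,247,285,325,370,430]; rows=np.array(ys)/6+140-5/12
tcp=np.array([581.7,124.5])
def pr(x,z,tilt): # front-most points of ring k, radius 17
    P=[[*(tcp+u*(x+17-tilt*20*k)),z+20*k] for k in range(1,7)]
    return proj(f,P)[:,1]
for fix in (0,1):
    r=least_squares(lambda q:pr(q[0],q[1],q[2] if fix else 0)-rows,[0,102,0]); print(r.x,r.fun.round(2))
print('pred',((pr(0,102,0)-140+5/12)*6).round(0), 'foot edge pred', ((proj(f,[[*(tcp+17*u),102]])[0]-[270,140])*6).round(0))
s=load('s11'); print(proj(s,[[*tcp,102+20*k] for k in range(0,8)]).round(1).tolist())
E
```

```text
[ -0.68006704 105.34158656   0.        ] [ 0.66 -0.1  -0.56 -0.36  0.29  0.1 ]
[-8.95832984 54.4985961   0.0560265 ] [ 0.23 -0.15 -0.33 -0.01  0.5  -0.23]
pred [206. 236. 270. 309. 356. 413.] foot edge pred [282. 178.]
[[267.2, 232.3], [266.7, 226.7], [266.3, 220.9], [265.9, 215.1], [265.5, 209.1], [265.0, 203.1], [264.6, 196.8], [264.1, 190.5]]
```

```bash
python3 -m pendant '-0.0006 0.0003 0.005 0 255; -0.0006 0.0003 0.01 0 255; -0.0006 0.0003 0.015 0 255; -0.0006 0.0003 0.02 0 255; -0.0006 0.0003 0.025 0 255; -0.0006 0.0003 0.03 0 255;-0.0006 0.0003 0.03 0 255' 14; python3 - <<'E'
from h import *
go([581.2,124,172],0.287)
E
```

```text
t: 24.45
tcp_pos: [580.7, 123.6, 233.0]
ee_rot: [3.142, 0.001, 0.286]
force: [0.1, 1.0, -3.7]
finger_gap: 27.9
pose [580.7 123.6 233. ] [3.142e+00 1.000e-03 2.860e-01] j7 -1.87 t 24.45 gap 27.9 F [ 0.1  1.  -3.7]
shift [0.0007, -0.0002, 0.061, np.float64(-0.1)]
```

No contact force and the foot is past the dials. I'll continue down.

```bash
python3 -m pendant '0 0 0.005 0 255; 0 0 0.01 0 255; 0 0 0.015 0 255; 0 0 0.02 0 255; 0 0 0.025 0 255; 0 0 0.025 0 255' 14; python3 - <<'E'
from h import *
w=grab('wrist','w12')
cv2.imwrite('pics/c15.png',cv2.resize(w['img'][60:250,200:440],None,fx=3.3,fy=3,interpolation=cv2.INTER_CUBIC))
go([581.2,124,172],0.287)
E
```

```text
t: 25.2
tcp_pos: [580.6, 123.7, 208.0]
ee_rot: [3.142, 0.001, 0.286]
force: [-0.6, -0.1, -2.9]
finger_gap: 27.7
pose [580.8 123.8 208.4] [-3.142  0.     0.286] j7 -1.89 t 25.25 gap 27.8 F [-0.3 -0.3 -3. ]
shift [0.0004, -0.0001, 0.0364, np.float64(-0.1)]
```

View pics/c15.png

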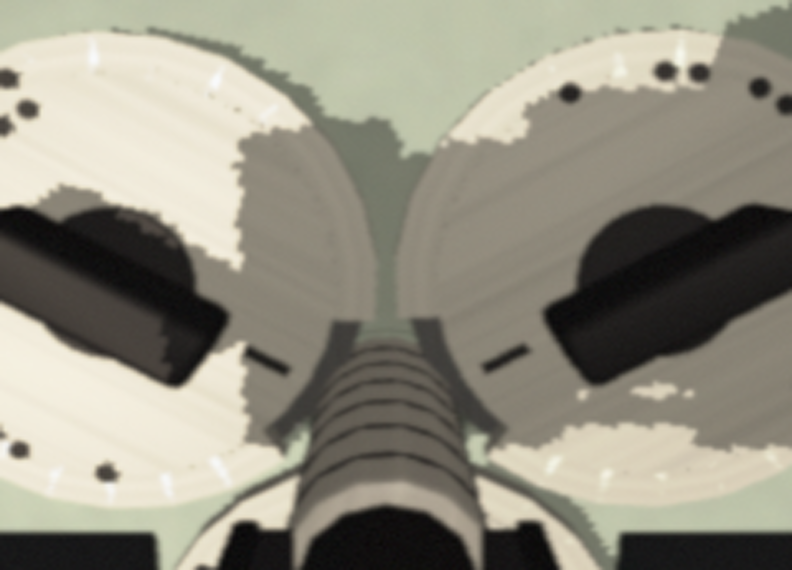

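The rod is inside the bore and centred between the notches (crop 387,340), with no side force. Now the final approach, in small rows.

```bash
python3 -m pendant '0 0 0.005 0 255; 0 0 0.01 0 255; 0 0 0.015 0 255; 0 0 0.02 0 255; 0 0 0.025 0 255; 0 0 0.029 0 255; 0 0 0.029 0 255' 14; python3 - <<'E'
from h import *
go([581.2,124,172],0.287)
E
```

```text
t: 26.12
tcp_pos: [580.7, 123.7, 179.1]
ee_rot: [-3.142, 0.001, 0.286]
force: [0.2, 0.4, -3.3]
finger_gap: 27.7
pose [580.7 123.7 179.1] [-3.142e+00  1.000e-03  2.860e-01] j7 -1.91 t 26.12 gap 27.7 F [ 0.2  0.4 -3.3]
shift [0.0006, -0.0001, 0.0071, np.float64(-0.1)]
```

```bash
python3 -m pendant '0 0 0.002 0 255; 0 0 0.004 0 255; 0 0 0.0055 0 255; 0 0 0.0055 0 255' 14;  python3 -m pendant '0 0 0.0005 0 255; 0 0 0.001 0 255; 0 0 0.001 0 255'; python3 -m pendant '0 0 0.0005 0 255; 0 0 0.001 0 255; 0 0 0.001 0 255'
```

```text
t: 26.62
tcp_pos: [580.8, 123.7, 173.9]
ee_rot: [3.141, 0.0, 0.286]
force: [0.0, -0.3, -2.8]
finger_gap: 27.6
t: 27.0
tcp_pos: [580.9, 123.8, 173.0]
ee_rot: [3.142, 0.0, 0.286]
force: [-0.3, 0.5, -2.5]
finger_gap: 27.7
t: 27.38
tcp_pos: [580.9, 123.8, 172.2]
ee_rot: [3.141, -0.0, 0.286]
force: [-0.5, 0.6, -1.6]
finger_gap: 27.9
```

```bash
python3 -m pendant '0 0 0.0005 0 255; 0 0 0.0005 0 255'; python3 -m pendant '0 0 0.0005 0 255; 0 0 0.0005 0 255'
```

```text
t: 27.62
tcp_pos: [581.2, 124.0, 172.1]
ee_rot: [3.141, -0.001, 0.286]
force: [-1.9, -0.4, 2.4]
finger_gap: 28.0
t: 27.88
tcp_pos: [581.4, 124.1, 172.1]
ee_rot: [3.141, -0.002, 0.286]
force: [-1.3, 0.2, 5.6]
finger_gap: 27.5
```

The rod is on the bottom: upward force appears and the TCP stopped at 172.1 mm, where 172 was expected. Releasing, then lifting straight up.

```bash
python3 -m pendant '0 0 0 0 80; 0 0 0 0 80; 0 0 0 0 80; 0 0 0 0 80; 0 0 0 0 80'; python3 -m pendant '0 0 -0.02 0 80; 0 0 -0.05 0 80; 0 0 -0.09 0 80; 0 0 -0.14 0 80; -0.03 0 -0.18 0 80; -0.06 0 -0.21 0 80; -0.09 0 -0.21 0 80; -0.09 0 -0.21 0 80'; python3 - <<'E'
from h import *
w=grab('wrist','w13');s=grab('side','s13')
cv2.imwrite('pics/c16.png',cv2.resize(w['img'][0:220,190:440],None,fx=3,fy=2.7 if 0 else 2.7,interpolation=cv2.INTER_CUBIC))
cv2.imwrite('pics/c17.png',cv2.resize(s['img'][120:310,200:400],None,fx=3.5,fy=3 if 0 else 3.1,interpolation=cv2.INTER_CUBIC))
go([500,95,450])
E
```

```text
t: 28.5
tcp_pos: [580.9, 123.8, 171.0]
ee_rot: [3.142, 0.0, 0.286]
force: [0.5, 0.5, 0.2]
finger_gap: 58.6
t: 29.5
tcp_pos: [493.3, 98.7, 383.1]
ee_rot: [3.138, -0.003, 0.286]
force: [0.3, -0.5, -0.2]
finger_gap: 60.0
pose [494.8  98.5 382.1] [ 3.141e+00 -2.000e-03  2.860e-01] j7 -1.69 t 29.6 gap 59.8 F [ 0.3 -0.1  0.4]
shift [0.0041, 0.0049, -0.0679]
```

View pics/c16.png

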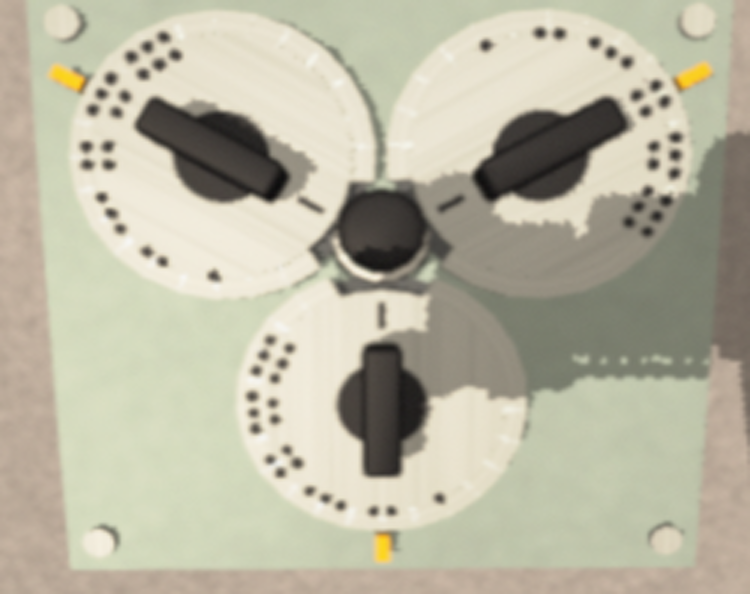

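View pics/c17.png

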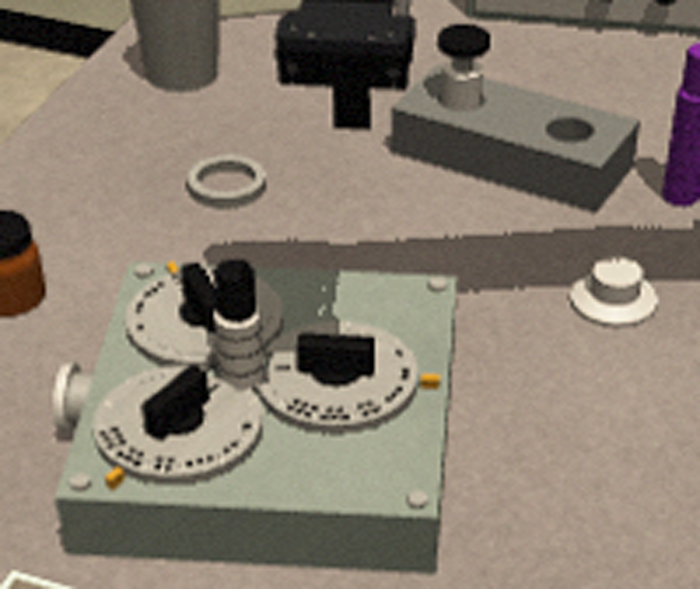

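The rod stands in the bore with its top at crop (381,230). The dials read 2, 5 and 4 at the brass marks, the plug is still in the rack, the arm is clear, and the force reads about zero. Handing in.

```bash
python3 - <<'E'
from h import *
f=load('w13');s=load('s13')
print('rod top',plane(f,[[190+381/3,227/2.7]],193)[0].round(1),plane(s,[[200+237/3.5,120+272/3.1]],193)[0].round(1))
from station import finish_job
print(finish_job())
E
```

```text
rod top [579.9 123.5 193. ] [573.  128.8 193. ]
the job is handed in; nothing more can be done
None
```

The three dials were turned to the code, and the depth rod was then taken from the grey rack, lowered into the well, released, and left standing there. The job was handed in at about 30 s. It reports no verdict, so the results below are my own measurements.

- **Dials:** before the rod was lifted, they measured within about 0.02 rad of the code. The last picture still shows 2, 5 and 4 dots at the brass marks.
- **Rod:** it met the bottom at a tool height of 172.1 mm (172 expected), with a last reading of about 6 N. From the wrist camera its top is under 1 mm from the bore's measured axis.
- **Disagreement:** the side view puts the rod's top about 9 mm from that same axis. The side view also put the dials several mm off the wrist camera's positions (the left one by about 6 mm), so I trusted the wrist camera. The rod also entered the 41 mm bore without side force.
- **Surroundings:** the plug is still in its socket. The purple look-alike, the flange and the clamp ring looked undisturbed in the last side view. The dish was out of that view but stood undisturbed in an earlier one, and nothing came near it afterwards.
- **Robot:** the gripper ended open, well above everything, with about zero force.

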